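# Start the curing logger under its push-latch splash cover

## Task

The temperature logger on the bench (the grey box with a dark display) must be running before the wet mortar comes out, and its splash cover has to be shut over the switch while it runs. Press the cover in at its ribbed edge and let go so that it springs open, press the raised end of the rocker switch inside so that it flips over to on, then push the cover down again and press it in until it stays latched flush when you let go. Work by touch alone with the fingertips: do not lift, tip or shove the logger or the things standing beside it.

Things in the scene. Friction and masses are not known exactly. Their poses are not given: they have to be found in the camera images.
- logger: Logger: grey box on rubber feet, 132 deep (x) x 214 wide (y) x 74 mm high, loose on a 6 mm steel deck plate, 1.8 to 2.9 kg. Origin: centre of its underside, 6 mm above the worktop; x points away from the robot, y to its left, z up. Flat top: a dark display at the left, 2 mm proud, and at the right the splash cover. Four round sockets in its front (-x) wall.
- cover (a joint): Splash cover's angle, rad. 0 = latched flush; negative = pressed in (solid stop at -0.055); 1.66 = fully open, upright and leaning 5 degrees to the left. Push-push latch: from flush, press the ribbed right edge in to the stop (1 to 3 N, then solid) and let go: it springs up by itself in about 1.5 s. When open, swing it down (1 to 3 N), press to the stop and let go: it rises to flush and stays.
- cover_press (a point): Middle of the ribbed patch on the cover's outer face, where it is pressed: 99 mm from the hinge line, 19 mm from the free edge; when latched it lies 1 mm above the logger's top, and the stop is 5 to 6 mm lower. Moves with the cover. Its x axis runs along the cover toward the hinge, its z out of the outer face.
- cover_hinge (a point): Middle of the cover's hinge line, at its left edge, fixed at (0, 20, 73) mm in the logger's frame; the line lies along the logger's x. The cover is a grey plate 4 mm thick reaching 118 mm to the right of this line, 96 mm wide. To shut it, push the outer (left) face of the open cover to the right and down, over this line.
- rocker (a joint): Power rocker's angle, rad: black, 44 mm long (along the logger's x) x 26 mm, on a bare metal base in the well under the cover. 0 = off: its far end (+x) stands up. 0.34 = on: far end down, near end up. Over-centre: 2 to 4 N on the raised end makes it snap past the middle (0.17) and stay; solid at the end of its travel.
- rocker_on_end (a point): Top of the rocker's far end, 17 mm from its pivot, to be pressed for on: 16 mm below the logger's top when off, about 6 mm lower when on. The pivot is at (0, -38) mm in the logger's frame, 58 mm from the hinge line. The well is 100 mm wide (x); toward the right it is free to 95 mm from the hinge line, where the latch begins.
- half_prism: Bystander, loose: half of a grey mortar prism, 40 x 80 x 40 mm, lying right of the logger. Origin: centre of its underside. Leave it alone.
- screwdriver: Bystander, loose: screwdriver with a yellow handle, 27 x 210 x 28 mm, lying in front of the logger. Origin: centre of its underside. Leave it alone.
- beaker: Bystander, loose: clear plastic beaker, 72 mm across, 89 mm high, standing left of the logger. Origin: centre of its underside. Leave it alone.

How it is judged:
By the outcome, as a careful person would: the job done as asked, in the order asked, and still so for the second after the job is handed in, with the robot touching nothing.
It also fails if it takes over 54 s, if anything falls off the work surface, if the arm or the gripper's body presses on something with over 40 N, if the wrist force passes 120 N, or if a joint passes its speed limit or range.

## Robot

A 6-joint arm with a two-finger parallel gripper is mounted at the origin on a cart in front of the work surface, level with it; the furniture and walls round the work are solid. World frame = base frame: x ahead of the robot, y to its left, z up, the work surface at z = 0. Lengths are in m, angles in degrees, forces in N, time in s.
With the tool pointing down it reaches from about 0.25 to 0.725 m from the base axis. Payload 9.7 kg.
Tool frame: the origin (TCP) lies midway between the tips of the shut fingers; the grasp point (between the pads) lies 19 mm behind it (bot.pinch_z is the distance from the TCP to the grasp point, in m); z points along the fingers, y is the line along which they close (so a half turn about z gives the same grasp; the last joint's range is limited). The gripper opens to 85 mm and grips with 20 to 120 N. Pads are 22 mm wide; open, the fingers measure 114 mm over their backs; the gripper's body (76 mm by 85 mm) begins 54 mm behind the grasp point. The pads swing forward as they close: fully open they stand 13 mm farther back than shut.
Start: joints at [-63.77, 4.979, 10.078, 95.1, 0, 90], TCP at [0.243, -0.493, 0.231] pointing down, gripper open.
Joint ranges: [-179.16, 179.16], [-48.56, 103.87], [-65.8, 70.77], [-126.05, 130.52], [-82.76, 87.17], [-180, 180]. Speed limits (degrees/s): [127.2, 127.2, 147.25, 180, 180, 180].

## Interface

Orientations are given as [roll, pitch, yaw] about the fixed x, y, z axes, in that order (R = Rz(yaw) Ry(pitch) Rx(roll)).
In Python, from workcell import sensors, camera, ticket, bot gives the robot as it stands.
- The arm moves only by the shell command python3 -m handwheel 'ROWS' [FORCE]. ROWS is a JSON object of lists of equal length, an entry for each row: "gripper": the opening, from -1 (shut) to 1 (fully open); "slide": the shift along the tool's x, y, z in mm, a list of three; "yaw": the turn about the tool's z in rad. A call has 1 to 8 rows; each row shifts and turns the commanded pose from where the row before left it, along the tool's axes as they then stand; what a row does not reach is not made up. A row lasts 1/12 s, in which the tool goes at most 41.7 mm and 7.16 degrees, less where a joint would pass 70% of its speed; a pose out of reach is approached as far as the arm can. A call is refused whole if a number of a shift passes 41.7 or a number of a turn 0.125, either way. A call with a gripper value outside its range is refused whole. The fingers move at their own pace and stop on an object; FORCE is the grip in N (left out, the last holds). Time passes only in rows, so rows that do not move let the fingers close. It gives the time, the measured TCP pose, the force, the opening and the grip force at its end, in the units of the state.
- sensors.get_obs(): the state, without advancing time (a new reading comes with each control period).
- camera(name): name is "scene" or "side" or "wrist"; returns a dict with "img" (384x512x3 uint8, red, green, blue), "fx", "fy", "cx", "cy" (pixels), "R" (3x3) and "t" (3): a world point X has camera coordinates R X + t. Camera axes: x right, y down, z forward; pixel columns grow to the right and rows downward; lengths in m; the calibration is good to about 2 mm. The wrist camera is an equidistant fisheye: a pixel r from the principal point sees the ray r / f radians off the axis. A picture is of the moment at which its call begins. There is no depth.
- ticket.job_done(): hands the job in; it is judged then, once.
The state is a dict: "time": time; "q": joint angles; "qd": joint speeds; "joint_efforts": joint torques, N m; "ee_pos": TCP position; "tcp_rot": TCP orientation; "wrist_force": force on the tool from outside, world axes, zero at the start; "torque": the same for the moment, N m; "opening": finger opening in m; "grasp_force": force on a finger pad.
Only numpy, scipy, OpenCV 4.12 (cv2) and the standard library are available. Lean on these libraries where they do the work, as an engineer would, in place of code of your own. Each camera call takes 0.05 s, during which the arm holds its last target. There are 200 camera calls.

## Working session

There is one attempt and no reset: what is moved stays moved. The work goes in short steps, Python scripts to look and compute and a shell command to move; the robot and the scene stay as the last step left them, time stands still between calls to the robot, and variables do not carry over. Pictures are saved under pics/ and viewed, at most 10 in all, crops included, and the job is handed in when it is done.

```bash
mkdir -p pics; python3 - <<'E'
from workcell import sensors,camera,bot
import cv2,numpy as np
o=sensors.get_obs();print({k:np.round(v,3).tolist() for k,v in o.items()})
for n in("scene","side"):
    c=camera(n);cv2.imwrite(f"pics/{n}0.png",c["img"][:,:,::-1]);print(n,c["fx"],c["cx"],c["cy"],np.round(c["R"],3).tolist(),np.round(c["t"],3).tolist())
E
```

```text
{'time': 0.0, 'q': [-63.771, 5.011, 10.035, 95.1, -0.0, 90.002], 'qd': [-0.038, -0.036, -0.103, 0.031, 0.121, -0.023], 'joint_efforts': [-0.004, -52.039, 46.481, 0.016, -0.0, -0.0], 'ee_pos': [0.243, -0.493, 0.231], 'tcp_rot': [-179.924, 0.0, 26.227], 'wrist_force': [0.016, 0.223, -0.648], 'torque': [0.006, 0.03, -0.006], 'grasp_force': 0.0, 'opening': 0.085}
scene 357.90732255821314 251.17863524422117 185.47810943058272 [[-0.527, -0.85, -0.015], [-0.492, 0.319, -0.81], [0.693, -0.419, -0.586]] [0.446, 0.324, 0.533]
side 419.413984255314 257.4515575395837 197.04400028122285 [[-0.942, -0.335, 0.01], [-0.157, 0.415, -0.896], [0.296, -0.846, -0.444]] [0.648, 0.099, 0.849]
```

View pics/scene0.png

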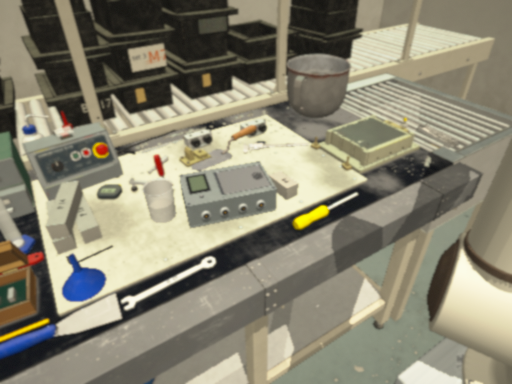

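View pics/side0.png

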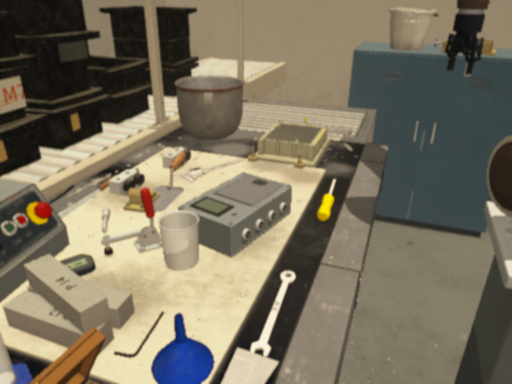

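The logger is at about (230,195) in the scene view and (240,212) in the side view. The beaker is on its left, the half prism at about (286,185) on its right, and the screwdriver in front. I'll enlarge both views to find the corners.

```bash
python3 - <<'E'
import cv2,numpy as np
a=cv2.imread("pics/scene0.png")[150:235,170:310];b=cv2.imread("pics/side0.png")[160:260,180:305]
z=lambda m,f:cv2.resize(m,None,fx=f,fy=f,interpolation=cv2.INTER_CUBIC)
a=z(a,5);b=z(b,5)
cv2.imwrite("pics/a.png",a);cv2.imwrite("pics/b.png",b);print(a.shape,b.shape)
E
```

```text
(425, 700, 3) (500, 625, 3)
```

View pics/a.png

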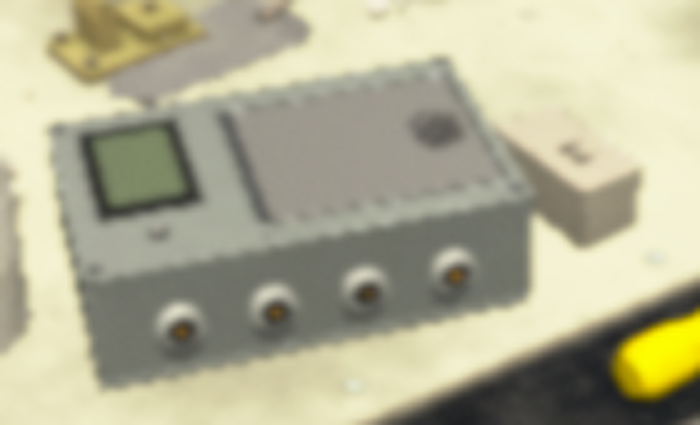

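View pics/b.png

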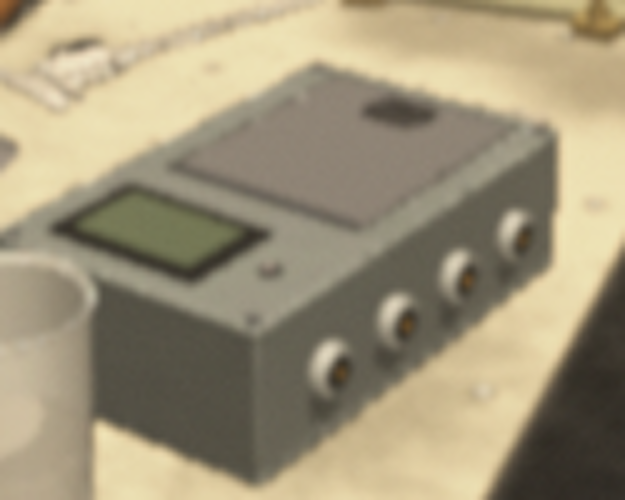

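In crop `a`, the top corners are BL(55,130), FL(88,278), FR(533,192) and BR(445,62), with the ribbed patch at (437,127). In crop `b` they are FL(258,330), FR(555,132) and BR(315,65), with the patch at (400,110).

```bash
cat >h.py <<'E'
import numpy as np
from workcell import sensors,camera
def ray(c,u,v,z):
    R=np.array(c["R"]);t=np.array(c["t"]);o=-R.T@t
    d=R.T@np.array([(u-c["cx"])/c["fx"],(v-c["cy"])/c["fy"],1]);return o+d*(z-o[2])/d[2]
E
python3 - <<'E'
from h import *
S={"scene":(170,150,dict(BL=(55,130),FL=(88,278),FR=(533,192),BR=(445,62),P=(437,127))),"side":(180,160,dict(FL=(258,330),FR=(555,132),BR=(315,65),P=(400,110)))}
O=dict(BL=(66,107),FL=(-66,107),FR=(-66,-107),BR=(66,-107),P=(0,-79))
A=[];B=[]
for n,(x,y,d) in S.items():
    c=camera(n)
    for k,(a,b) in d.items():
        p=ray(c,x+(a+.5)/5-.5,y+(b+.5)/5-.5,.080 if k!='P' else .081);print(n,k,(p*1000).round(1));A.append(O[k]);B.append(p[:2]*1000)
A=np.array(A,float);B=np.array(B);a=A-A.mean(0);b=B-B.mean(0)
th=np.arctan2((a[:,0]*b[:,1]-a[:,1]*b[:,0]).sum(),(a*b).sum());R=np.array([[np.cos(th),-np.sin(th)],[np.sin(th),np.cos(th)]])
t=B.mean(0)-R@A.mean(0);print("pose",t.round(1),np.degrees(th));print((B-A@R.T-t).round(1).tolist())
for k,p in dict(press=(0,-79),rock=(17,-38),hinge=(0,20)).items():print(k,(R@p+t).round(1))
E
```

```text
scene BL [748.8 266.4  80. ]
scene FL [631.1 299.8  80. ]
scene FR [576.4  96.5  80. ]
scene BR [695.9  69.   80. ]
scene P [645.9 105.9  81. ]
side FL [633.3 296.9  80. ]
side FR [579.   96.1  80. ]
side BR [702.5  64.3  80. ]
side P [648.4 100.1  81. ]
pose [665.8 181.6] -14.621743119682565
[[-7.9, -2.1], [2.2, -2.0], [1.5, 1.7], [-6.7, 7.6], [0.0, 0.7], [4.4, -5.0], [4.1, 1.3], [-0.2, 2.8], [2.5, -5.1]]
press [645.9 105.2]
rock [672.7 140.6]
hinge [670.8 201. ]
```

```bash
python3 -m handwheel '{"gripper":[-1,-1,-1,-1,-1,-1],"slide":[[0,0,0],[0,0,0],[0,0,0],[0,0,0],[0,0,0],[0,0,0]],"yaw":[0.119,0.119,0.119,0.119,0.119,0.119]}'
python3 -m handwheel '{"gripper":[-1,-1,-1,-1,-1,-1,-1,-1],"slide":[[13.3,-37.8,0],[13.3,-37.8,0],[13.3,-37.8,0],[13.3,-37.8,0],[13.3,-37.8,0],[13.3,-37.8,0],[13.3,-37.8,0],[13.3,-37.8,0]],"yaw":[0,0,0,0,0,0,0,0]}'
python3 -m handwheel '{"gripper":[-1,-1,-1,-1,-1,-1,-1,-1],"slide":[[13.3,-37.8,0],[13.3,-37.8,0],[13.3,-37.8,0],[13.3,-37.8,0],[13.3,-37.8,0],[13.3,-37.8,0],[13.3,-37.8,0],[0,0,0]],"yaw":[0,0,0,0,0,0,0,0]}'
```

```text
time: 0.7
ee_pos: [0.2431, -0.4933, 0.2311]
tcp_rot: [-180.0, 0.0, -15.0]
wrist_force: [0.5, 0.2, 0.7]
opening: 0.0122
grasp_force: 0.0
time: 1.37
ee_pos: [0.4233, -0.226, 0.2314]
tcp_rot: [180.0, -0.0, -14.7]
wrist_force: [0.5, -0.0, 0.8]
opening: 0.0002
grasp_force: 0.0
time: 2.03
ee_pos: [0.562, -0.0626, 0.2336]
tcp_rot: [-176.7, 0.1, -8.0]
wrist_force: [1.1, 0.1, -0.4]
opening: 0.0001
grasp_force: 0.0
```

```bash
python3 -m handwheel '{"gripper":[-1,-1],"slide":[[0,0,0],[0,0,0]],"yaw":[0,0]}'
python3 - <<'E'
from h import *
o=sensors.get_obs();print(np.round(o["q"],1),np.round(o["qd"],1))
E
```

```text
time: 2.2
ee_pos: [0.5597, -0.0652, 0.2343]
tcp_rot: [-176.8, 0.1, -8.2]
wrist_force: [-0.4, -0.3, 0.5]
opening: 0.0001
grasp_force: 0.0
[ -8.2   7.   12.5  95.6   3.2 179.9] [-0.6 -0.8 -0.4  0.  -0.   0. ]
```

Joint 6 hit its limit at 180°. I'll turn back the other way so the tool x axis lies along the logger's y, at yaw ≈ 75.4°.

```bash
python3 -m handwheel '{"gripper":[-1,-1,-1,-1,-1,-1,-1,-1],"slide":[[0,0,0],[0,0,0],[0,0,0],[0,0,0],[0,0,0],[0,0,0],[0,0,0],[0,0,0]],"yaw":[-0.12,-0.12,-0.12,-0.12,-0.12,-0.12,-0.12,-0.12]}'
python3 -m handwheel '{"gripper":[-1,-1,-1,-1,-1],"slide":[[0,0,0],[0,0,0],[0,0,0],[0,0,0],[0,0,0]],"yaw":[-0.12,-0.12,-0.12,-0.12,0]}'
python3 - <<'E'
from h import *
o=sensors.get_obs();print(np.round(o["q"],1),np.round(o["ee_pos"],4),np.round(o["tcp_rot"],2))
E
```

```text
time: 2.87
ee_pos: [0.5593, -0.0658, 0.2349]
tcp_rot: [-178.2, -2.6, 47.0]
wrist_force: [0.5, 0.2, -0.5]
opening: 0.0001
grasp_force: 0.0
time: 3.28
ee_pos: [0.5594, -0.0658, 0.2349]
tcp_rot: [-179.6, -3.2, 74.6]
wrist_force: [-0.4, -0.0, 0.4]
opening: -0.0002
grasp_force: 0.0
[-8.3  6.9 12.5 95.6  3.2 97.1] [ 0.5594 -0.0658  0.2349] [-179.58   -3.15   74.55]
```

```bash
cat >>h.py <<'E'
from scipy.spatial.transform import Rotation as Ro
TH=np.radians(-14.6);T0=np.array([665.8,181.6,6.]);RL=Ro.from_euler('z',TH).as_matrix()
def go(p):
    "p in logger frame mm -> tool slide mm; prints present TCP in logger frame"
    o=sensors.get_obs();R=Ro.from_euler('xyz',o["tcp_rot"],degrees=True).as_matrix();e=np.array(o["ee_pos"])*1000
    print("t",round(o["time"],2),"at",(RL.T@(e-T0)).round(1),"slide",(R.T@(RL@np.array(p)+T0-e)).round(1),"F",np.round(o["wrist_force"],1))
    return R,RL
E
python3 - <<'E'
from h import *
R,L=go((0,-79,110));print((R.T@L).round(3))
go((0,-79,76))
E
```

```text
t 3.28 at [ -40.6 -266.2  228.9] slide [181.   38.8 128.7] F [-0.4 -0.   0.4]
[[ 0.015  0.998  0.055]
 [ 1.    -0.014 -0.007]
 [-0.007  0.055 -0.998]]
t 3.28 at [ -40.6 -266.2  228.9] slide [179.1  39.1 162.7] F [-0.4 -0.   0.4]
```

```bash
python3 -m handwheel '{"gripper":[-1,-1,-1,-1,-1,-1,-1,-1],"slide":[[30,6.5,21.5],[30,6.5,21.5],[30,6.5,21.5],[30,6.5,21.5],[30,6.5,21.5],[30,6.5,21.5],[0,0,0],[0,0,0]],"yaw":[0,0,0,0,0,0,0,0]}'
python3 - <<'E'
from h import *
import cv2
go((0,-79,77))
c=camera("side");cv2.imwrite("pics/c.png",cv2.resize(c["img"][120:270,170:320,::-1],None,fx=4,fy=4,interpolation=2))
E
```

```text
time: 3.95
ee_pos: [0.6463, 0.1054, 0.1135]
tcp_rot: [-179.4, -3.1, 74.2]
wrist_force: [-0.5, 0.2, 0.2]
opening: -0.0003
grasp_force: 0.0
t 3.95 at [  0.3 -78.6 107.5] slide [-2.   0.  30.4] F [-0.5  0.2  0.2]
```

View pics/c.png

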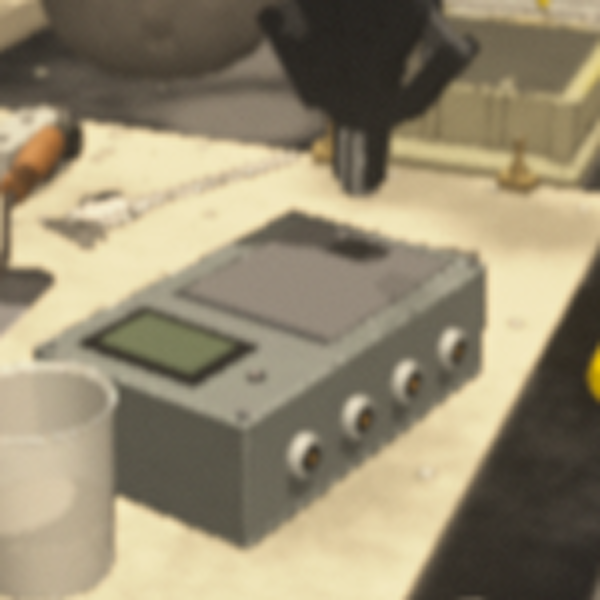

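The fingertip, at (358,190), hangs straight above the patch at (358,247). Next I go down and press, watching the force.

```bash
python3 -m handwheel '{"gripper":[-1,-1,-1,-1],"slide":[[-0.5,0,14],[-0.5,0,14],[0,0,2],[0,0,0]],"yaw":[0,0,0,0]}'
python3 -m handwheel '{"gripper":[-1,-1,-1],"slide":[[0,0,2],[0,0,0],[0,0,0]],"yaw":[0,0,0]}'
python3 -m handwheel '{"gripper":[-1,-1,-1],"slide":[[0,0,1.5],[0,0,0],[0,0,0]],"yaw":[0,0,0]}'
```

```text
time: 4.33
ee_pos: [0.6466, 0.1041, 0.0858]
tcp_rot: [-179.5, -3.2, 74.2]
wrist_force: [-0.2, 0.0, -0.3]
opening: -0.0001
grasp_force: 0.0
time: 4.58
ee_pos: [0.6474, 0.1053, 0.0845]
tcp_rot: [-179.6, -3.2, 74.3]
wrist_force: [-0.6, 0.3, -0.6]
opening: 0.0001
grasp_force: 0.0
time: 4.83
ee_pos: [0.6471, 0.1057, 0.0819]
tcp_rot: [-179.5, -3.2, 74.3]
wrist_force: [0.3, -0.0, 0.0]
opening: 0.0
grasp_force: 0.0
```

```bash
python3 -m handwheel '{"gripper":[-1,-1,-1],"slide":[[0,0,2],[0,0,0],[0,0,0]],"yaw":[0,0,0]}'
python3 -m handwheel '{"gripper":[-1,-1,-1],"slide":[[0,0,2],[0,0,0],[0,0,0]],"yaw":[0,0,0]}'
python3 -m handwheel '{"gripper":[-1,-1,-1],"slide":[[0,0,1],[0,0,0],[0,0,0]],"yaw":[0,0,0]}'
```

```text
time: 5.08
ee_pos: [0.6472, 0.1058, 0.0799]
tcp_rot: [-179.5, -3.2, 74.3]
wrist_force: [1.0, -0.6, 0.8]
opening: -0.0001
grasp_force: 0.5
time: 5.33
ee_pos: [0.6471, 0.1058, 0.0778]
tcp_rot: [-179.5, -3.2, 74.3]
wrist_force: [0.2, -0.0, 1.4]
opening: -0.0001
grasp_force: 0.5
time: 5.58
ee_pos: [0.6471, 0.1058, 0.0768]
tcp_rot: [-179.5, -3.2, 74.3]
wrist_force: [1.0, -0.9, -0.1]
opening: -0.0001
grasp_force: 0.5
```

```bash
python3 -m handwheel '{"gripper":[-1,-1,-1],"slide":[[0,0,1],[0,0,0],[0,0,0]],"yaw":[0,0,0]}'
python3 -m handwheel '{"gripper":[-1,-1,-1],"slide":[[0,0,0.7],[0,0,0],[0,0,0]],"yaw":[0,0,0]}'
```

```text
time: 5.83
ee_pos: [0.6471, 0.1059, 0.0758]
tcp_rot: [-179.5, -3.2, 74.3]
wrist_force: [0.8, -0.2, 1.9]
opening: -0.0001
grasp_force: 0.5
time: 6.08
ee_pos: [0.6471, 0.106, 0.0751]
tcp_rot: [-179.5, -3.2, 74.3]
wrist_force: [0.6, -0.5, 0.7]
opening: 0.0
grasp_force: 0.5
```

```bash
python3 -m handwheel '{"gripper":[-1,-1,-1],"slide":[[0,0,0.7],[0,0,0],[0,0,0]],"yaw":[0,0,0]}'
python3 -m handwheel '{"gripper":[-1,-1,-1],"slide":[[0,0,0.7],[0,0,0],[0,0,0]],"yaw":[0,0,0]}'
```

```text
time: 6.33
ee_pos: [0.6471, 0.106, 0.0746]
tcp_rot: [-179.5, -3.2, 74.3]
wrist_force: [1.3, -0.0, 2.9]
opening: 0.0
grasp_force: 1.2
time: 6.58
ee_pos: [0.6472, 0.106, 0.0743]
tcp_rot: [-179.6, -3.2, 74.3]
wrist_force: [-1.5, -1.3, 4.5]
opening: 0.0001
grasp_force: 2.6
```

```bash
python3 -m handwheel '{"gripper":[-1,-1,-1],"slide":[[0,0,0.7],[0,0,0],[0,0,0]],"yaw":[0,0,0]}'
python3 -m handwheel '{"gripper":[-1,-1,-1,-1,-1,-1,-1,-1],"slide":[[0,0,-20],[-10,0,-38],[-20,0,-36],[-20,0,-30],[-20,0,0],[0,0,0],[0,0,0],[0,0,0]],"yaw":[0,0,0,0,0,0,0,0]}'
python3 -m handwheel '{"gripper":[-1,-1,-1,-1,-1,-1,-1,-1],"slide":[[0,0,0],[0,0,0],[0,0,0],[0,0,0],[0,0,0],[0,0,0],[0,0,0],[0,0,0]],"yaw":[0,0,0,0,0,0,0,0]}'
python3 -m handwheel '{"gripper":[-1,-1,-1,-1],"slide":[[0,0,0],[0,0,0],[0,0,0],[0,0,0]],"yaw":[0,0,0,0]}'
python3 - <<'E'
from h import *
import cv2
go((20,-38,110))
f=lambda m:cv2.resize(m[:,:,::-1],None,fx=4,fy=4,interpolation=2)
c=camera("scene")["img"][100:240,170:300];d=camera("side")["img"][100:240,200:270]
cv2.imwrite("pics/d.png",np.hstack([f(c),f(d)])[:, :800])
E
```

```text
time: 6.83
ee_pos: [0.6472, 0.106, 0.0739]
tcp_rot: [-179.6, -3.2, 74.3]
wrist_force: [-2.7, -2.3, 8.0]
opening: 0.0001
grasp_force: 3.8
time: 7.5
ee_pos: [0.6271, 0.0324, 0.1919]
tcp_rot: [-179.5, -3.2, 74.3]
wrist_force: [-0.4, 0.3, -0.3]
opening: 0.0
grasp_force: 0.0
time: 8.17
ee_pos: [0.6274, 0.032, 0.1931]
tcp_rot: [-179.5, -3.2, 74.3]
wrist_force: [0.4, -0.8, -0.1]
opening: 0.0002
grasp_force: 0.0
time: 8.5
ee_pos: [0.6274, 0.0319, 0.193]
tcp_rot: [-179.5, -3.2, 74.3]
wrist_force: [-0.5, -0.2, -0.1]
opening: -0.0001
grasp_force: 0.0
t 8.5 at [   0.5 -154.5  187. ] slide [112.4  17.9  83.2] F [-0.5 -0.2 -0.1]
```

View pics/d.png

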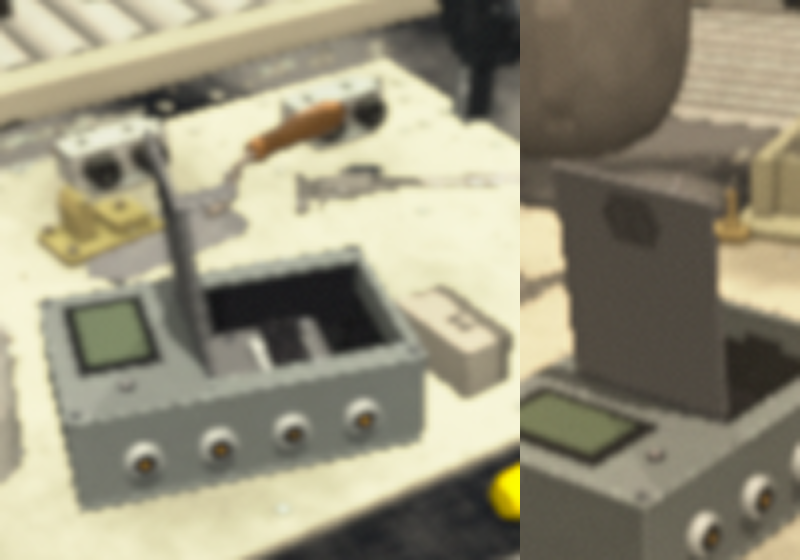

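The cover stands open. The dark rocker shows at about (285,340) in the left crop, on its light base.

```bash
python3 - <<'E'
from h import *
c=camera("scene")
for u,v in((262,350),(268,338),(285,340),(300,325),(318,340)):
    print((u,v),(RL.T@(ray(c,170+u/4,100+v/4,.062)*1000-T0)).round(1))
go((27,-39,85));go((27,-39,62))
E
```

```text
(262, 350) [ -8.8 -19.8  56. ]
(268, 338) [  2.2 -26.7  56. ]
(285, 340) [ -3.2 -36.1  56. ]
(300, 325) [  9.4 -49.5  56. ]
(318, 340) [ -9.6 -55.6  56. ]
t 8.65 at [   0.5 -154.5  187. ] slide [110.2  25.1 108.1] F [-0.   0.  -0.7]
t 8.65 at [   0.5 -154.5  187. ] slide [109.   25.3 131. ] F [-0.   0.  -0.7]
```

```bash
python3 -m handwheel '{"gripper":[-1,-1,-1,-1,-1,-1,-1],"slide":[[27.5,6.3,27],[27.5,6.3,27],[27.5,6.3,27],[27.5,6.3,27],[0,0,0],[0,0,0],[0,0,0]],"yaw":[0,0,0,0,0,0,0]}'
python3 -m handwheel '{"gripper":[-1,-1,-1,-1],"slide":[[-0.6,0,11],[-0.6,0,11],[0,0,0],[0,0,0]],"yaw":[0,0,0,0]}'
python3 -c "
from h import *
go((27,-39,62))"
```

```text
time: 9.23
ee_pos: [0.682, 0.1368, 0.0913]
tcp_rot: [-179.5, -3.2, 74.3]
wrist_force: [0.7, -0.3, 0.5]
opening: 0.0005
grasp_force: 0.0
time: 9.57
ee_pos: [0.6813, 0.1362, 0.0683]
tcp_rot: [-179.5, -3.1, 74.3]
wrist_force: [-0.2, -0.8, -0.3]
opening: 0.0001
grasp_force: 0.0
t 9.57 at [ 26.5 -40.   62.3] slide [1.  0.5 0.4] F [-0.2 -0.8 -0.3]
```

Rocker top expected at 58. It should snap around 55 and hit the stop near 52.

```bash
python3 -m handwheel '{"gripper":[-1,-1,-1],"slide":[[0,0,4],[0,0,0],[0,0,0]],"yaw":[0,0,0]}'
python3 -m handwheel '{"gripper":[-1,-1],"slide":[[0,0,1.5],[0,0,0]],"yaw":[0,0]}'
python3 -m handwheel '{"gripper":[-1,-1],"slide":[[0,0,1.5],[0,0,0]],"yaw":[0,0]}'
python3 -m handwheel '{"gripper":[-1,-1],"slide":[[0,0,1.5],[0,0,0]],"yaw":[0,0]}'
python3 -c "
from h import *
go((27,-39,52))"
```

```text
time: 9.82
ee_pos: [0.682, 0.1371, 0.0652]
tcp_rot: [-179.5, -3.2, 74.3]
wrist_force: [-0.0, 0.2, 0.9]
opening: 0.0
grasp_force: 0.0
time: 9.98
ee_pos: [0.6822, 0.1372, 0.0637]
tcp_rot: [-179.6, -3.2, 74.3]
wrist_force: [0.4, -0.6, 0.6]
opening: -0.0
grasp_force: 0.6
time: 10.15
ee_pos: [0.6825, 0.1373, 0.0624]
tcp_rot: [-179.6, -3.2, 74.3]
wrist_force: [2.6, 0.1, 2.2]
opening: 0.0001
grasp_force: 1.3
time: 10.32
ee_pos: [0.6827, 0.1373, 0.061]
tcp_rot: [-179.6, -3.2, 74.3]
wrist_force: [4.1, -0.9, 3.2]
opening: -0.0001
grasp_force: 2.3
t 10.32 at [ 27.5 -38.6  55. ] slide [-0.6 -0.5  3. ] F [ 4.1 -0.9  3.2]
```

```bash
python3 -m handwheel '{"gripper":[-1,-1],"slide":[[0,0,1.5],[0,0,0]],"yaw":[0,0]}'
python3 -m handwheel '{"gripper":[-1,-1],"slide":[[0,0,1],[0,0,0]],"yaw":[0,0]}'
python3 -m handwheel '{"gripper":[-1,-1],"slide":[[0,0,1],[0,0,0]],"yaw":[0,0]}'
python3 -c "
from h import *
go((27,-39,52))"
```

```text
time: 10.48
ee_pos: [0.6829, 0.1374, 0.0597]
tcp_rot: [-179.7, -3.2, 74.3]
wrist_force: [5.1, -1.7, 5.4]
opening: 0.0004
grasp_force: 3.2
time: 10.65
ee_pos: [0.6831, 0.1374, 0.0589]
tcp_rot: [-179.7, -3.2, 74.3]
wrist_force: [5.4, -1.7, 5.1]
opening: 0.0
grasp_force: 3.5
time: 10.82
ee_pos: [0.6832, 0.1374, 0.0577]
tcp_rot: [-179.7, -3.2, 74.3]
wrist_force: [7.6, -1.3, 2.3]
opening: 0.0
grasp_force: 4.1
t 10.82 at [ 28.  -38.4  51.7] slide [-0.6 -1.  -0.3] F [ 7.6 -1.3  2.3]
```

The sideways force is growing, so the finger is riding the rocker's end edge. I'll lift, move 6 mm nearer and look.

```bash
python3 -m handwheel '{"gripper":[-1,-1,-1,-1,-1],"slide":[[0,0,-12],[0,-3,-20],[0,-5,-10],[0,0,0],[0,0,0]],"yaw":[0,0,0,0,0]}'
python3 - <<'E'
from h import *
import cv2
go((21,-39,60))
f=lambda m:cv2.resize(m[:,:,::-1],None,fx=7,fy=7,interpolation=2)
c=camera("scene")["img"];cv2.imwrite("pics/e.png",f(c[140:215,205:300]))
a=cv2.imread("pics/scene0.png")[:,:,::-1].astype(int)
d=np.abs(a-c).sum(2)[195:212,180:265];print(d.mean(),d.max())
E
```

```text
time: 11.23
ee_pos: [0.6738, 0.1376, 0.0991]
tcp_rot: [-179.6, -3.2, 74.3]
wrist_force: [0.5, 0.3, -0.4]
opening: 0.0002
grasp_force: 0.0
t 11.23 at [ 18.8 -40.5  93.1] slide [-0.3  2.4 33.2] F [ 0.5  0.3 -0.4]
11.14325259515571 45
```

View pics/e.png

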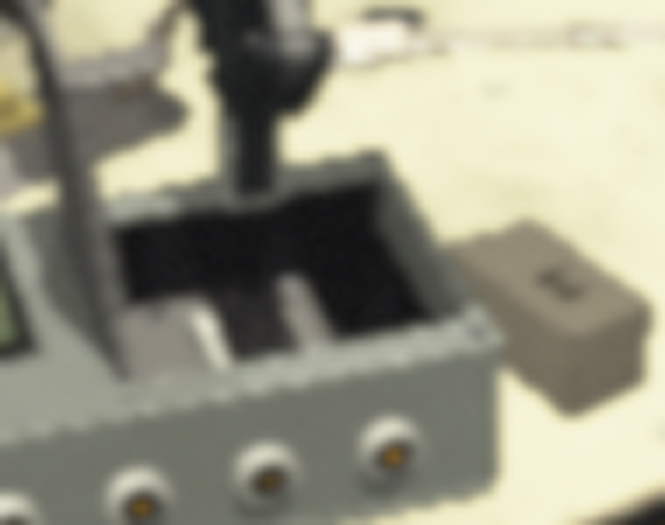

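```bash
python3 -m handwheel '{"gripper":[-1,-1,-1,-1],"slide":[[0,0.5,15],[0,0,15],[0,0,0],[0,0,0]],"yaw":[0,0,0,0]}'
python3 -m handwheel '{"gripper":[-1,-1],"slide":[[0,0,3],[0,0,0]],"yaw":[0,0]}'
python3 -m handwheel '{"gripper":[-1,-1],"slide":[[0,0,1.5],[0,0,0]],"yaw":[0,0]}'
python3 -m handwheel '{"gripper":[-1,-1],"slide":[[0,0,1.5],[0,0,0]],"yaw":[0,0]}'
python3 -c "
from h import *
go((21,-39,52))"
```

```text
time: 11.62
ee_pos: [0.6736, 0.1388, 0.0673]
tcp_rot: [-179.4, -3.1, 74.3]
wrist_force: [0.1, -0.2, 1.0]
opening: -0.0
grasp_force: 0.0
time: 11.78
ee_pos: [0.6748, 0.1391, 0.0661]
tcp_rot: [-179.5, -3.2, 74.3]
wrist_force: [-0.7, 0.2, 0.4]
opening: -0.0003
grasp_force: 0.0
time: 11.95
ee_pos: [0.6749, 0.1392, 0.0648]
tcp_rot: [-179.6, -3.2, 74.3]
wrist_force: [-0.4, 0.7, 0.8]
opening: 0.0
grasp_force: 0.0
time: 12.12
ee_pos: [0.6751, 0.1393, 0.0637]
tcp_rot: [-179.6, -3.2, 74.3]
wrist_force: [0.8, -0.2, 2.8]
opening: -0.0
grasp_force: 1.4
t 12.12 at [ 19.7 -38.6  57.7] slide [-0.7  1.4  5.6] F [ 0.8 -0.2  2.8]
```

```bash
python3 -m handwheel '{"gripper":[-1,-1],"slide":[[0,0,1.2],[0,0,0]],"yaw":[0,0]}'
python3 -m handwheel '{"gripper":[-1,-1],"slide":[[0,0,1.2],[0,0,0]],"yaw":[0,0]}'
python3 -m handwheel '{"gripper":[-1,-1],"slide":[[0,0,1.2],[0,0,0]],"yaw":[0,0]}'
python3 -c "
from h import *
go((21,-39,52))"
```

```text
time: 12.28
ee_pos: [0.6754, 0.1392, 0.0627]
tcp_rot: [-179.6, -3.2, 74.3]
wrist_force: [1.4, -0.6, 4.7]
opening: 0.0
grasp_force: 2.2
time: 12.45
ee_pos: [0.675, 0.1394, 0.0609]
tcp_rot: [-179.6, -3.2, 74.3]
wrist_force: [0.4, 0.1, -0.1]
opening: -0.0002
grasp_force: 0.2
time: 12.62
ee_pos: [0.6743, 0.1395, 0.0588]
tcp_rot: [-179.5, -3.1, 74.3]
wrist_force: [0.3, 0.6, 0.5]
opening: -0.0001
grasp_force: 0.0
t 12.62 at [ 18.9 -38.6  52.8] slide [-0.4  2.1  0.8] F [0.3 0.6 0.5]
```

The force peaked at 4.7 N and then dropped to zero, so the rocker has snapped over. I'll feel for the solid end.

```bash
python3 -m handwheel '{"gripper":[-1,-1],"slide":[[0,0,1],[0,0,0]],"yaw":[0,0]}'
python3 -m handwheel '{"gripper":[-1,-1],"slide":[[0,0,0.8],[0,0,0]],"yaw":[0,0]}'
python3 -c "
from h import *
go((21,-39,52))"
```

```text
time: 12.78
ee_pos: [0.6745, 0.1396, 0.058]
tcp_rot: [-179.5, -3.1, 74.3]
wrist_force: [-0.4, 1.1, 0.3]
opening: 0.0001
grasp_force: 0.0
time: 12.95
ee_pos: [0.6747, 0.1396, 0.0577]
tcp_rot: [-179.5, -3.2, 74.3]
wrist_force: [-0.5, 0.2, 1.3]
opening: 0.0001
grasp_force: 0.6
t 12.95 at [ 19.2 -38.4  51.7] slide [-0.6  1.9 -0.3] F [-0.5  0.2  1.3]
```

The solid end is at 52 mm, 6 mm lower than before, so the rocker is on. Next I lift out, go over the cover to its left side, and stay slightly near in x for reach.

```bash
python3 -m handwheel '{"gripper":[-1,-1,-1,-1,-1,-1,-1],"slide":[[2.2,0,-40],[2.2,0,-40],[1.3,-14.7,-29],[1.3,-14.7,-29],[1.3,-14.7,-29],[0,0,0],[0,0,0]],"yaw":[0,0,0,0,0,0,0]}'
python3 -c "
from h import *
go((-25,72,215))"
```

```text
time: 13.53
ee_pos: [0.6337, 0.1506, 0.2279]
tcp_rot: [-179.8, -3.3, 74.4]
wrist_force: [0.6, -0.7, -0.2]
opening: 0.0002
grasp_force: 0.0
t 13.53 at [-23.2 -38.  221.9] slide [109.4  -3.7  13.2] F [ 0.6 -0.7 -0.2]
```

```bash
python3 -m handwheel '{"gripper":[-1,-1,-1,-1,-1,-1],"slide":[[27.5,-1,2],[27.5,-1,2],[27.5,-1,2],[27.5,-1,2],[0,0,0],[0,0,0]],"yaw":[0,0,0,0,0,0]}'
python3 - <<'E'
from h import *
import cv2
go((-25,60,165));print(sensors.get_obs()["q"])
cs=camera("scene")["img"];cd=camera("side")["img"]
f=lambda m:cv2.resize(m[:,:,::-1],None,fx=3,fy=3,interpolation=2)
cv2.imwrite("pics/f.png",np.hstack([f(cs[60:220,170:300]),f(cd[60:220,180:310])]))
E
```

```text
time: 14.03
ee_pos: [0.6592, 0.2586, 0.2205]
tcp_rot: [-179.4, -3.0, 74.4]
wrist_force: [-0.4, 0.2, -0.2]
opening: 0.0003
grasp_force: 0.0
t 14.03 at [-25.8  72.9 214.5] slide [-15.5   1.6  48.8] F [-0.4  0.2 -0.2]
[ 20.28455299  27.07262833  35.90208917  97.54160083   2.82618531
 125.88539223]
```

View pics/f.png

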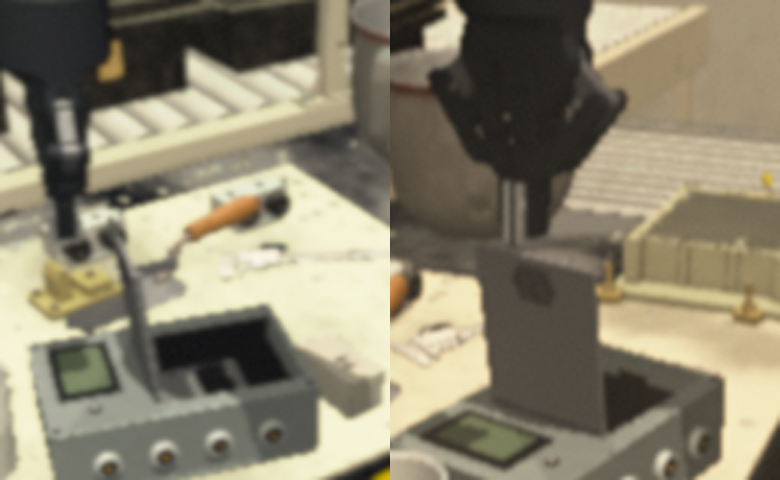

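The fingertip is left of the cover and above its top edge. I go down beside it and begin pushing it right.

```bash
python3 -m handwheel '{"gripper":[-1,-1,-1,-1],"slide":[[-7.6,0,21],[-7.6,0,21],[0,0,0],[0,0,0]],"yaw":[0,0,0,0]}'
python3 -m handwheel '{"gripper":[-1,-1,-1,-1,-1],"slide":[[-7.2,0,-0.5],[-7.2,0,-0.5],[-7.2,0,-0.5],[-7.2,0,-0.5],[0,0,0]],"yaw":[0,0,0,0,0]}'
python3 -c "
from h import *
go((-25,5,170))"
```

```text
time: 14.47
ee_pos: [0.6548, 0.2438, 0.18]
tcp_rot: [-179.4, -3.1, 74.2]
wrist_force: [-0.5, -0.0, 1.5]
opening: 0.0001
grasp_force: 0.0
time: 14.88
ee_pos: [0.6477, 0.216, 0.1822]
tcp_rot: [-179.6, -3.2, 74.3]
wrist_force: [-0.1, 0.7, 1.0]
opening: 0.0002
grasp_force: 0.3
t 14.88 at [-26.2  28.7 176.2] slide [-24.    1.7   4.9] F [-0.1  0.7  1. ]
```

```bash
python3 -m handwheel '{"gripper":[-1,-1,-1,-1,-1,-1,-1],"slide":[[-8,0.5,1.6],[-8,0.5,1.6],[-8,0.5,1.6],[-8.2,0,2.9],[-8.2,0,2.9],[-8.2,0,2.9],[0,0,0]],"yaw":[0,0,0,0,0,0,0]}'
python3 -c "
from h import *
go((-20,-39.7,143.7))"
```

```text
time: 15.47
ee_pos: [0.6354, 0.1693, 0.1639]
tcp_rot: [-179.5, -3.1, 74.2]
wrist_force: [-0.4, 0.4, 0.4]
opening: -0.0
grasp_force: 0.3
t 15.47 at [-26.3 -19.6 157.9] slide [-20.7   6.8  13.1] F [-0.4  0.4  0.4]
```

```bash
python3 -m handwheel '{"gripper":[-1,-1,-1,-1,-1,-1,-1],"slide":[[-6.9,2,4.4],[-6.9,2,4.4],[-6.9,2,4.4],[-5.7,2,6.6],[-5.7,2,6.6],[-5.7,2,6.6],[0,0,0]],"yaw":[0,0,0,0,0,0,0]}'
python3 -c "
from h import *
go((-5,-67,98.9));go((-3,-73,83))"
```

```text
time: 16.05
ee_pos: [0.6372, 0.132, 0.1275]
tcp_rot: [-179.4, -3.1, 74.3]
wrist_force: [0.3, 0.7, 0.9]
opening: 0.0002
grasp_force: 0.4
t 16.05 at [-15.2 -55.2 121.5] slide [-12.7  10.6  21.9] F [0.3 0.7 0.9]
t 16.05 at [-15.2 -55.2 121.5] slide [-19.6  12.9  37.4] F [0.3 0.7 0.9]
```

```bash
python3 -m handwheel '{"gripper":[-1,-1,-1,-1,-1,-1,-1],"slide":[[-4.6,3.3,7.3],[-4.6,3.3,7.3],[-4.6,3.3,7.3],[-3,1,5.2],[-3,1,5.2],[-3,1,5.2],[0,0,0]],"yaw":[0,0,0,0,0,0,0]}'
python3 - <<'E'
from h import *
import cv2
go((0,-78,76))
cs=camera("scene")["img"];cd=camera("side")["img"]
f=lambda m:cv2.resize(m[:,:,::-1],None,fx=3,fy=3,interpolation=2)
cv2.imwrite("pics/g.png",np.hstack([f(cs[80:220,170:300]),f(cd[80:220,180:310])]))
E
```

```text
time: 16.63
ee_pos: [0.6438, 0.1092, 0.0895]
tcp_rot: [-179.5, -3.1, 74.3]
wrist_force: [0.6, -0.7, 1.1]
opening: 0.0003
grasp_force: 0.4
t 16.63 at [ -3.  -75.6  83.5] slide [-2.8  3.1  7.3] F [ 0.6 -0.7  1.1]
```

View pics/g.png

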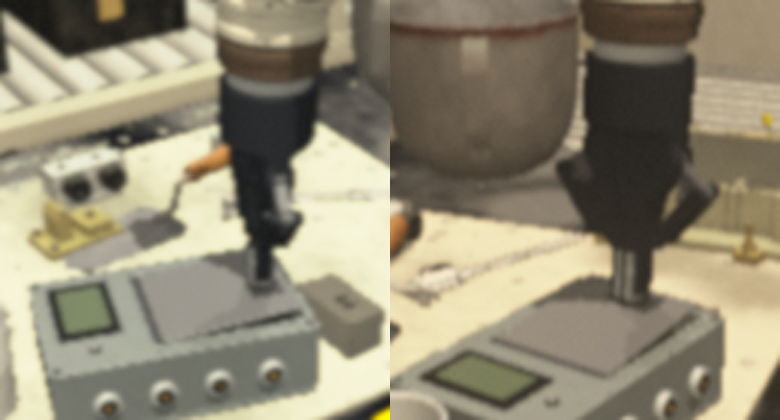

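The cover is nearly shut under the finger, and the fingertip is on the ribbed patch. I press to the stop, which was at TCP z ≈ 0.0743 with solid force.

```bash
python3 -m handwheel '{"gripper":[-1,-1,-1,-1,-1,-1],"slide":[[-1,1,3],[-1,1,3],[0,0,2],[0,0,2],[0,0,2],[0,0,0]],"yaw":[0,0,0,0,0,0]}'
python3 -m handwheel '{"gripper":[-1,-1],"slide":[[0,0,1.5],[0,0,0]],"yaw":[0,0]}'
python3 -m handwheel '{"gripper":[-1,-1],"slide":[[0,0,1],[0,0,0]],"yaw":[0,0]}'
python3 -m handwheel '{"gripper":[-1,-1],"slide":[[0,0,0.7],[0,0,0]],"yaw":[0,0]}'
```

```text
time: 17.23
ee_pos: [0.6456, 0.1081, 0.0783]
tcp_rot: [-179.5, -3.2, 74.3]
wrist_force: [-0.3, 0.2, 0.7]
opening: -0.0002
grasp_force: 0.5
time: 17.4
ee_pos: [0.6456, 0.1082, 0.0771]
tcp_rot: [-179.5, -3.2, 74.3]
wrist_force: [0.7, -0.9, 0.8]
opening: 0.0002
grasp_force: 0.5
time: 17.57
ee_pos: [0.6457, 0.1083, 0.0762]
tcp_rot: [-179.5, -3.2, 74.3]
wrist_force: [-0.4, 0.1, 0.3]
opening: -0.0002
grasp_force: 0.5
time: 17.73
ee_pos: [0.6457, 0.1083, 0.0755]
tcp_rot: [-179.5, -3.2, 74.3]
wrist_force: [0.5, -1.0, 1.7]
opening: 0.0001
grasp_force: 0.6
```

```bash
python3 -m handwheel '{"gripper":[-1,-1],"slide":[[0,0,1],[0,0,0]],"yaw":[0,0]}'
python3 -m handwheel '{"gripper":[-1,-1],"slide":[[0,0,0.8],[0,0,0]],"yaw":[0,0]}'
python3 -m handwheel '{"gripper":[-1,-1,-1],"slide":[[0,0,0.7],[0,0,0],[0,0,0]],"yaw":[0,0,0]}'
```

```text
time: 17.9
ee_pos: [0.6458, 0.1084, 0.0747]
tcp_rot: [-179.6, -3.2, 74.3]
wrist_force: [-0.4, -0.4, 3.4]
opening: -0.0002
grasp_force: 1.4
time: 18.07
ee_pos: [0.6458, 0.1084, 0.0743]
tcp_rot: [-179.6, -3.2, 74.3]
wrist_force: [-1.5, -1.0, 4.7]
opening: 0.0001
grasp_force: 2.9
time: 18.32
ee_pos: [0.6458, 0.1084, 0.0741]
tcp_rot: [-179.6, -3.2, 74.3]
wrist_force: [-2.8, -2.3, 7.9]
opening: -0.0002
grasp_force: 3.9
```

The cover is at the stop, with the same force as the first press. I lift off, wait, then look.

```bash
python3 -m handwheel '{"gripper":[-1,-1,-1,-1,-1,-1,-1,-1],"slide":[[0,0,-6],[0,0,-25],[-20,0,-36],[-25,0,-30],[-30,0,-20],[0,0,0],[0,0,0],[0,0,0]],"yaw":[0,0,0,0,0,0,0,0]}'
python3 -m handwheel '{"gripper":[-1,-1,-1,-1,-1,-1,-1,-1],"slide":[[0,0,0],[0,0,0],[0,0,0],[0,0,0],[0,0,0],[0,0,0],[0,0,0],[0,0,0]],"yaw":[0,0,0,0,0,0,0,0]}'
python3 -m handwheel '{"gripper":[-1,-1,-1,-1,-1,-1,-1,-1],"slide":[[0,0,0],[0,0,0],[0,0,0],[0,0,0],[0,0,0],[0,0,0],[0,0,0],[0,0,0]],"yaw":[0,0,0,0,0,0,0,0]}'
python3 - <<'E'
from h import *
import cv2
cs=camera("scene")["img"];cd=camera("side")["img"]
f=lambda m:cv2.resize(m[:,:,::-1],None,fx=3,fy=3,interpolation=2)
cv2.imwrite("pics/i.png",np.hstack([f(cs[80:240,140:305]),f(cd[100:260,180:281])]))
for n,c in(("scene",cs),("side",cd)):
    a=cv2.imread(f"pics/{n}0.png")[:,:,::-1].astype(int);d=np.abs(a-c).sum(2)
    s=d[160:220,175:300] if n=="scene" else d[170:255,180:300];print(n,s.mean(),np.percentile(s,99))
E
```

```text
time: 18.98
ee_pos: [0.6246, 0.03, 0.1852]
tcp_rot: [-179.5, -3.2, 74.3]
wrist_force: [0.1, 0.7, 0.3]
opening: 0.0002
grasp_force: 0.0
time: 19.65
ee_pos: [0.6247, 0.0299, 0.1858]
tcp_rot: [-179.5, -3.2, 74.3]
wrist_force: [-0.3, 0.3, -0.4]
opening: 0.0001
grasp_force: 0.0
time: 20.32
ee_pos: [0.6246, 0.0299, 0.1858]
tcp_rot: [-179.5, -3.2, 74.3]
wrist_force: [-0.6, -0.2, -0.2]
opening: -0.0001
grasp_force: 0.0
scene 9.867733333333334 90.02000000000044
side 15.275490196078431 187.01000000000022
```

View pics/i.png

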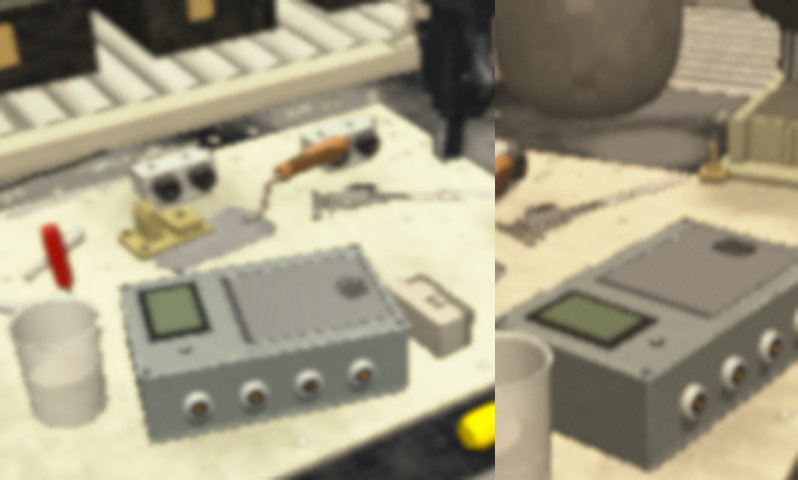

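The cover is flush and has stayed shut for over a second. The logger and its neighbours are where they were, and the robot is clear.

```bash
python3 -c "
from workcell import ticket;print(ticket.job_done())"
```

```text
the job is handed in; nothing more can be done
None
```

Job handed in at about 20 s: the cover was sprung open, the rocker snapped over to on (felt, not seen) on a second press, and the cover is latched flush again, with the logger and its neighbours where they were as far as the pictures show.

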